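Draw out the test tray and lock it open

ROBOT

A 6-joint arm with a two-finger parallel gripper is mounted at the origin on a cart in front of the work surface, level with it; the furniture and walls round the work are solid. World frame = base frame: x ahead of the robot, y to its left, z up, the work surface at z = 0. Lengths are in m, angles in rad, forces in N, time in s.
With the tool pointing down it reaches from about 0.225 to 0.875 m from the base axis. Payload 3.4 kg.
Tool frame: the origin (TCP) lies midway between the tips of the shut fingers; the grasp point (between the pads) lies 19 mm behind it (manip.grip_point_offset is the distance from the TCP to the grasp point, in m); z points along the fingers, y is the line along which they close (so a half turn about z gives the same grasp; the last joint's range is limited). The gripper opens to 85 mm and grips with 20 to 120 N. Pads are 22 mm wide; open, the fingers measure 114 mm over their backs; the gripper's body (76 mm by 85 mm) begins 54 mm behind the grasp point. The pads swing forward as they close: fully open they stand 13 mm farther back than shut.
Start: joints at [-1.291, 0.276, 1.505, -0, 1.361, -0.121], TCP at [0.224, -0.529, 0.231] pointing down, gripper open.
Joint ranges: [-2.89, 2.89], [-0.75, 2.08], [0.22, 2.7], [-1.18, 4.32], [0.11, 2.71], [-2.7, 2.7]. Speed limits (rad/s): [2.57, 2.57, 3.14, 3.14, 3.14, 3.14].

INTERFACE

Orientations are given as a unit quaternion [w, x, y, z].
In Python, from rig import manip gives the robot as it stands.
- The arm moves only by the shell command python3 -m handwheel 'ROWS' [FORCE]. ROWS is JSON, a list of rows, each an object with "translation": the shift along the tool's x, y, z in m, a list of three; "angular": the turn, a rotation vector about the tool's x, y, z in degrees, a list of three; "hand": the closure, from 0 (fully open) to 1 (shut). A call has 1 to 10 rows; each row shifts and turns the commanded pose from where the row before left it, along the tool's axes as they then stand; what a row does not reach is not made up. A row lasts 1/12 s, in which the tool goes at most 41.7 mm and 7.16 degrees, less where a joint would pass 70% of its speed; a pose out of reach is approached as far as the arm can. A call with a gripper value outside its range is refused whole. The fingers move at their own pace and stop on an object; FORCE is the grip in N (left out, the last holds). Time passes only in rows, so rows that do not move let the fingers close. It gives the time, the measured TCP pose, the force, the opening and the grip force at its end, in the units of the state.
- manip.get_state(): the state, without advancing time (a new reading comes with each control period).
- manip.get_image(name): name is "scene" or "top"; returns the picture (400x640x3 uint8, red, green, blue); there is no depth.
- manip.camera_info(name): a dict with "camera_matrix" (3x3 intrinsics, pixels), "k1" (the pictures are not rectified: a ray, as slopes to the right and down, at radius r is drawn at 1 + k1 r^2 times it, then the intrinsics apply), "eye" and "orientation" of the camera in the world. Camera axes: x right, y down, z forward; pixel columns grow to the right and rows downward; lengths in m; the calibration is good to about 2 mm. A picture is of the moment at which its call begins. camera_info takes no time and is no camera call.
- manip.sign_off(): hands the job in; it is judged then, once.
The state is a dict: "clock": time; "qpos": joint angles; "qd": joint speeds; "effort": joint torques, N m; "position": TCP position; "ee_rot": TCP orientation; "contact_force": force on the tool from outside, world axes, zero at the start; "moment": the same for the moment, N m; "width": finger opening in m; "gripper_force": force on a finger pad.
Only numpy, scipy, OpenCV 4.12 (cv2) and the standard library are available. Lean on these libraries where they do the work, as an engineer would, in place of code of your own. Each camera call takes 0.05 s, during which the arm holds its last target. There are 200 camera calls.

TASK

The circuit board in the grey test unit has to be serviced. Pull the red locking knob on the unit's roof up until it clicks and stays out, slide the tray all the way out, then push the knob fully home again so that the tray is locked open. Leave the mug, tape and tools on the desk where they are.

Things in the scene. Friction and masses are not known exactly. Their poses are not given: they have to be found in the camera images.
- test_unit: grey sheet-metal case standing fixed on the desk, 180 mm deep (its x), 150 wide (y), 106 high (roof top); origin at the centre of its underside on the desk surface; its x axis points to its back, so its front, with the tray's aluminium panel above a dark strip with sockets, faces its -x, towards the robot
- tray (a joint): travel of the tray out of the case along the unit's -x, in m: 0 shut, 0.100 fully out at its stop; about 3 N of friction, stays where left. A flange on the tray has a 16 mm hole for the knob's 10 mm round-ended pin at tray 0 and another at tray 0.100: with the knob home the tray is locked with 3 mm of play; over about 6 mm from either end the pin lands on the flange and the knob cannot go home
- tray_handle (a point): middle of the black bar handle on the tray's front panel, 20 mm right of the panel's middle; 10 mm round bar, straight for 64 mm along the unit's y, 78 mm above the desk (28 mm below the roof), its centre 45 mm in front of the panel, so there is a clear gap of 40 mm behind it; free from above; moves with the tray
- lock_knob (a joint): height of the red locking knob above its home position, in m: 0 fully home (pin down, tray locked), 0.016 fully out (pin clear of the tray, a yellow band shows on the stem). A spring detent holds it at either end: about 10 N pulls it off its home end and about 7 N pushes it off the out end; past the middle it snaps on by itself and stays there
- knob_grip (a point): point to grip on the axis of the red pull knob, 20 mm above its underside, 12 mm below its top; with the knob home 146 mm above the desk, 40 mm above the roof. Round knob, 33 mm across at most, 32 high, a little narrower below, free all round; it moves straight up, on a stem over a 38 x 22 mm metal block (4 mm gap when home) near the front left corner of the roof
- mug_1: white mug, 95 mm high, 92 mm across, left of the keyboard; leave it
- screwdriver_red: screwdriver with a red and black handle, 198 mm long, lying left of the keyboard; leave it
- tape_roll: black roll of tape, 63 mm across, 18 high, lying right of the keyboard; leave it
- side_cutter: cutters with red grips, 107 mm long, lying left of the keyboard; leave it

How it is judged:
On the way, in this order (a step that is already met when the one before it is completed fails the run):
1. the knob is pulled out into its detent while the tray is still shut (value of joint lock_knob above 0.012 m and value of joint tray below 0.01 m), for 0.2 s.
2. the tray is drawn out to its stop (value of joint tray above 0.094 m), for 0.2 s.
At the end, for the whole second after the job is handed in: the tray stands out to within 6 mm of its stop and at rest, and the knob is home to within 3 mm, its pin in the tray's second hole (value of joint lock_knob below 0.003 m and value of joint tray above 0.094 m and velocity of joint tray between -0.01 and 0.01 m/s); the robot touches nothing.
It fails at once if mug, tape or tools on the desk pushed more than 40 mm away (distance of any of mug_1, screwdriver_red, tape_roll, side_cutter from where it was at the start of the episode above 0.04 m).
It fails at once if the mug is tipped over (angle between mug_1's own z axis and vertical above 0.5 rad).
It also fails if it takes over 48 s, if anything falls off the work surface, if the arm or the gripper's body presses on something with over 40 N, if the wrist force passes 120 N, or if a joint passes its speed limit or range.

## Working session

There is one attempt and no reset: what is moved stays moved. The work goes in short steps, Python scripts to look and compute and a shell command to move; the robot and the scene stay as the last step left them, time stands still between calls to the robot, and variables do not carry over. Pictures are saved under pics/ and viewed, at most 10 in all, crops included, and the job is handed in when it is done.

```bash
mkdir -p pics; python3 - <<'E'
from rig import manip
import cv2
for n in("scene","top"):
    im=manip.get_image(n); cv2.imwrite(f"pics/{n}0.png",im[:,:,::-1])
    print(n,manip.camera_info(n))
s=manip.get_state();print(s)
E
```

```text
scene {'camera_matrix': array([[399.21180768,   0.        , 326.77516342],
       [  0.        , 399.21180768, 198.14902946],
       [  0.        ,   0.        ,   1.        ]]), 'k1': -0.038936084173269984, 'eye': array([ 0.64257983, -0.85339712,  0.77194374]), 'orientation': array([-0.40647797,  0.91142082,  0.05861224, -0.02554137])}
top {'camera_matrix': array([[493.11745589,   0.        , 315.54669923],
       [  0.        , 493.11745589, 200.13105359],
       [  0.        ,   0.        ,   1.        ]]), 'k1': -0.05051807900965765, 'eye': array([ 0.40648927, -0.12182898,  1.07256654]), 'orientation': array([ 0.0724774 , -0.69449491,  0.71426107, -0.04748644])}
{'clock': 0.1, 'qpos': array([-1.29098448e+00,  2.76552053e-01,  1.50601463e+00, -2.01432394e-05,
        1.36072433e+00, -1.20984198e-01]), 'qd': array([ 0.00022461, -0.00020541, -0.00398483, -0.00066699,  0.00024377,
       -0.00087736]), 'effort': array([ 1.75359466e-03, -4.17698407e+01, -2.46404636e+01, -1.11881504e-04,
        5.75494225e-03,  1.44522943e-05]), 'position': array([ 0.22419968, -0.52896624,  0.23051142]), 'ee_rot': array([-8.45722022e-04,  9.79986653e-01,  1.99061396e-01, -7.71831164e-05]), 'contact_force': array([ 0.8143384 , -0.33354528, -0.38832215]), 'moment': array([ 0.01868741,  0.02712583, -0.01522933]), 'gripper_force': 0.0, 'width': 0.08539084101303966}
```

View pics/scene0.png

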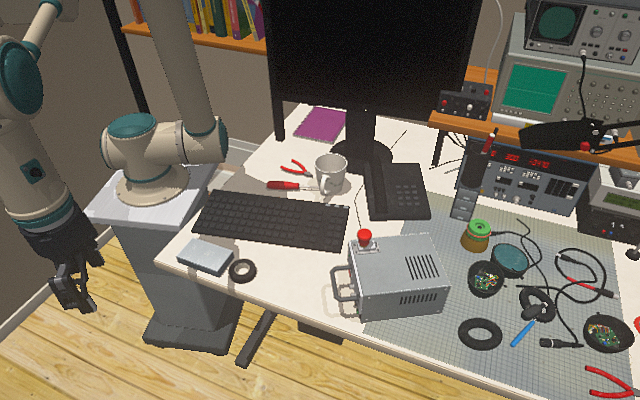

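View pics/top0.png

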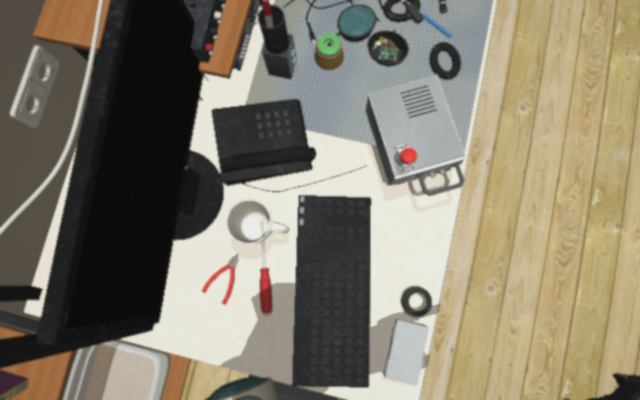

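The scene view shows the unit with its red knob at about (365,237) and the handle at about (343,288). In the top view the knob is at about (408,156), the handle at about (437,180), and the roof is centred near (415,130). Next I'll triangulate the knob and measure the unit's yaw.

```bash
cat > h.py <<'E'
import numpy as np,cv2
from rig import manip
from scipy.spatial.transform import Rotation as R
def ray(n,uv):
    c=manip.camera_info(n);K=c["camera_matrix"];k=c["k1"]
    d=cv2.undistortPoints(np.array([[uv]],float),K,np.array([k,0,0,0,0]))[0,0]
    q=c["orientation"]
    return c["eye"],R.from_quat(np.r_[q[1:],q[0]]).apply([d[0],d[1],1])
def plane(n,uv,z):
    e,d=ray(n,uv);return e+d*(z-e[2])/d[2]
def two(a,b):
    (e1,d1),(e2,d2)=ray("scene",a),ray("top",b)
    A=np.c_[d1,-d2];t=np.linalg.lstsq(A,e2-e1,rcond=None)[0]
    p,q=e1+d1*t[0],e2+d2*t[1];return (p+q)/2,np.linalg.norm(p-q)
def red(im,roi):
    x0,x1,y0,y1=roi;c=im[y0:y1,x0:x1].astype(int)
    m=(c[...,0]>120)&(c[...,1]<90)&(c[...,2]<90);v,u=np.nonzero(m)
    return np.array([(u.min()+u.max())/2+x0,(v.min()+v.max())/2+y0]),(u.min()+x0,u.max()+x0,v.min()+y0,v.max()+y0)
E
python3 - <<'E'
from h import *
s=cv2.imread("pics/scene0.png")[:,:,::-1];t=cv2.imread("pics/top0.png")[:,:,::-1]
a,ba=red(s,(350,380,222,255));b,bb=red(t,(390,425,140,175));print(a,ba,b,bb)
print(two(a,b)); print("top on .146",plane("top",b,.146), "scene",plane("scene",a,.146))
A=cv2.resize(t[65:205,355:475],None,fx=4,fy=4,interpolation=2)
cv2.imwrite("pics/c1.png",A[:,:,::-1])
E
```

```text
[364.5 237. ] (np.int64(358), np.int64(371), np.int64(229), np.int64(245)) [407.5 156. ] (np.int64(400), np.int64(415), np.int64(149), np.int64(163))
(array([ 0.64852797, -0.27083766,  0.14215644]), np.float64(0.0017351230721814105))
top on .146 [ 0.64665755 -0.27038104  0.146     ] scene [ 0.64931508 -0.27403586  0.146     ]
```

View pics/c1.png

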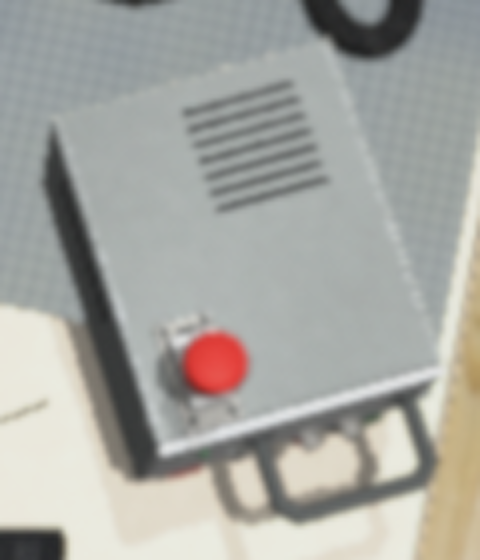

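The crop shows the roof corners at about (55,122), (325,42), (438,372) and (160,453) in crop pixels. The handle bar runs from about (292,514) to (430,474).

```bash
python3 - <<'E'
from h import *
f=lambda u,v:np.array([355+(u+.5)/4-.5,65+(v+.5)/4-.5])
C=[plane("top",f(*p),.106) for p in[(55,122),(325,42),(438,372),(160,453)]]
print(np.round(C,4))
for i in range(4):
    d=C[(i+1)%4]-C[i];print(np.linalg.norm(d),np.degrees(np.arctan2(d[1],d[0])))
c=np.mean(C,0);print("centre",c)
H=[plane("top",f(*p),.078) for p in[(292,514),(430,474)]];print("handle",np.round(H,4),np.mean(H,0))
ax=(C[0]+C[1]-C[2]-C[3]);yaw=np.arctan2(ax[1],ax[0]);print("yaw",np.degrees(yaw))
x=np.array([np.cos(yaw),np.sin(yaw)]);y=np.array([-x[1],x[0]])
print("model handle",c[:2]-x*.135-y*.02)
k=np.array([.6485,-.272]);print("knob rel",(k-c[:2])@x,(k-c[:2])@y)
hm=np.mean(H,0)[:2];print("handle rel",(hm-c[:2])@x,(hm-c[:2])@y)
s=manip.get_state();q=s["ee_rot"];print(R.from_quat(np.r_[q[1:],q[0]]).as_matrix().round(3))
E
```

```text
[[ 0.7891 -0.2041  0.106 ]
 [ 0.8279 -0.3457  0.106 ]
 [ 0.65   -0.39    0.106 ]
 [ 0.6129 -0.2486  0.106 ]]
0.14690317052003168 -74.66710054345391
0.18334899933167734 -166.04215551047517
0.14613394466762364 104.68931876873287
0.18169086400792117 14.19083380381294
centre [ 0.71997434 -0.29709358  0.106     ]
handle [[ 0.585  -0.3178  0.078 ]
 [ 0.6035 -0.3895  0.078 ]] [ 0.59424844 -0.35363111  0.078     ]
yaw 14.073809987550643
model handle [ 0.59389003 -0.34932141]
knob rel -0.06322687090664676 0.04172088254842082
handle rel -0.13570034417552518 -0.02426748843097065
[[ 0.921  0.39  -0.   ]
 [ 0.39  -0.921  0.002]
 [ 0.    -0.002 -1.   ]]
```

```bash
python3 -m handwheel '[{"translation":[0.035,-0.005,0],"angular":[0,0,0],"hand":0},{"translation":[0.035,-0.005,0],"angular":[0,0,0],"hand":0},{"translation":[0.035,-0.005,0],"angular":[0,0,0],"hand":0},{"translation":[0.035,-0.005,0],"angular":[0,0,0],"hand":0},{"translation":[0.035,-0.005,0],"angular":[0,0,0],"hand":0},{"translation":[0.035,-0.005,0],"angular":[0,0,0],"hand":0},{"translation":[0.035,-0.005,0],"angular":[0,0,0],"hand":0},{"translation":[0.035,-0.005,0],"angular":[0,0,0],"hand":0},{"translation":[0.035,-0.005,0],"angular":[0,0,0],"hand":0},{"translation":[0.035,-0.005,0],"angular":[0,0,0],"hand":0}]'
python3 -m handwheel '[{"translation":[0.035,-0.005,0],"angular":[0,0,0],"hand":0},{"translation":[0.035,-0.005,0],"angular":[0,0,0],"hand":0},{"translation":[0.035,-0.005,0],"angular":[0,0,0],"hand":0},{"translation":[0.035,-0.005,0],"angular":[0,0,0],"hand":0},{"translation":[0,0,0],"angular":[0,0,-7],"hand":0},{"translation":[0,0,0],"angular":[0,0,-7],"hand":0},{"translation":[0,0,0],"angular":[0,0,-7],"hand":0},{"translation":[0,0,0],"angular":[0,0,-7],"hand":0},{"translation":[0,0,0],"angular":[0,0,-7],"hand":0},{"translation":[0,0,0],"angular":[0,0,-7],"hand":0}]'
python3 -m handwheel '[{"translation":[0,0,0],"angular":[0,0,-7],"hand":0.2},{"translation":[0,0,0],"angular":[0,0,-7],"hand":0.2},{"translation":[0,0,0],"angular":[0,0,-7],"hand":0.2},{"translation":[0,0,0],"angular":[0,0,-7],"hand":0.2},{"translation":[0,0,0],"angular":[0,0,-7],"hand":0.2},{"translation":[0,0,0],"angular":[0,0,-4.6],"hand":0.2},{"translation":[0,0,0],"angular":[0,0,0],"hand":0.2},{"translation":[0,0,0],"angular":[0,0,0],"hand":0.2}]'
cat > st.py <<'E'
from h import *
s=manip.get_state();q=s["ee_rot"];M=R.from_quat(np.r_[q[1:],q[0]]).as_matrix()
print(s["clock"],s["position"].round(4),"w",s["width"].round(4),"F",s["contact_force"].round(1),s["gripper_force"]);print(M.round(3))
import sys
if len(sys.argv)>3: print("tool delta",(M.T@(np.array(sys.argv[1:4],float)-s["position"])).round(4))
E
python3 st.py .648 -.271 .127
```

```text
clock: 0.93
position: [0.5282, -0.3455, 0.2308]
ee_rot: [-0.0, 0.98, 0.199, -0.0]
contact_force: [-0.5, -0.5, -0.3]
width: 0.0855
gripper_force: 0.0
clock: 1.77
position: [0.648, -0.2736, 0.2305]
ee_rot: [-0.001, 0.842, 0.54, -0.0]
contact_force: [-0.4, 0.3, 0.1]
width: 0.0853
gripper_force: 0.0
clock: 2.43
position: [0.648, -0.2737, 0.2308]
ee_rot: [-0.0, 0.613, 0.79, -0.0]
contact_force: [0.7, -0.3, -0.2]
width: 0.0686
gripper_force: 0.0Traceback (most recent call last):
  File "st.py", line 3, in <module>
    print(s["clock"],s["position"].round(4),"w",s["width"].round(4),"F",s["contact_force"].round(1),s["gripper_force"]);print(M.round(3))
                                                ^^^^^^^^^^^^^^^^
AttributeError: 'float' object has no attribute 'round'
```

```bash
sed -i 's/s\["width"\].round(4)/round(s["width"],4)/' st.py
python3 -m handwheel '[{"translation":[0.0026,0.0007,0.02],"angular":[0,0,0],"hand":0.2},{"translation":[0,0,0.022],"angular":[0,0,0],"hand":0.2},{"translation":[0,0,0.022],"angular":[0,0,0],"hand":0.2},{"translation":[0,0,0.02],"angular":[0,0,0],"hand":0.2},{"translation":[0,0,0.012],"angular":[0,0,0],"hand":0.2},{"translation":[0,0,0.007],"angular":[0,0,0],"hand":0.2},{"translation":[0,0,0],"angular":[0,0,0],"hand":0.2},{"translation":[0,0,0],"angular":[0,0,0],"hand":0.2}]'
python3 st.py
python3 -m handwheel '[{"translation":[0,0,0],"angular":[0,0,0],"hand":1},{"translation":[0,0,0],"angular":[0,0,0],"hand":1},{"translation":[0,0,0],"angular":[0,0,0],"hand":1},{"translation":[0,0,0],"angular":[0,0,0],"hand":1},{"translation":[0,0,0],"angular":[0,0,0],"hand":1},{"translation":[0,0,0],"angular":[0,0,0],"hand":1}]' 40
python3 st.py
```

```text
clock: 3.1
position: [0.6486, -0.2714, 0.1288]
ee_rot: [0.0, 0.612, 0.791, 0.0]
contact_force: [0.3, 0.0, 1.0]
width: 0.0683
gripper_force: 0.0
3.1 [ 0.6486 -0.2714  0.1288] w 0.0683 F [0.3 0.  1. ] 0.0
[[-0.251  0.968  0.001]
 [ 0.968  0.251 -0.   ]
 [-0.001  0.001 -1.   ]]
clock: 3.6
position: [0.6471, -0.272, 0.1302]
ee_rot: [0.0, 0.612, 0.791, -0.001]
contact_force: [-3.9, -0.8, 4.7]
width: 0.0297
gripper_force: 39.0
3.6 [ 0.6471 -0.272   0.1302] w 0.0297 F [-3.9 -0.8  4.7] 39.019974544644356
[[-0.252  0.968 -0.001]
 [ 0.968  0.252 -0.002]
 [-0.002 -0.002 -1.   ]]
```

```bash

python3 -m handwheel '[{"translation":[0,-0.002,0],"angular":[0,0,0],"hand":1},{"translation":[0,0,-0.003],"angular":[0,0,0],"hand":1},{"translation":[0,0,-0.003],"angular":[0,0,0],"hand":1},{"translation":[0,0,-0.003],"angular":[0,0,0],"hand":1},{"translation":[0,0,-0.003],"angular":[0,0,0],"hand":1},{"translation":[0,0,-0.003],"angular":[0,0,0],"hand":1},{"translation":[0,0,-0.003],"angular":[0,0,0],"hand":1},{"translation":[0,0,0],"angular":[0,0,0],"hand":1},{"translation":[0,0,0],"angular":[0,0,0],"hand":1},{"translation":[0,0,0],"angular":[0,0,0],"hand":1}]' 50
python3 - <<'E'
from h import *
im=manip.get_image("scene");cv2.imwrite("pics/s1.png",cv2.resize(im[200:330,300:460],None,fx=4,fy=4)[:,:,::-1])
E
```

```text
clock: 4.43
position: [0.647, -0.2719, 0.1463]
ee_rot: [0.001, 0.612, 0.791, 0.0]
contact_force: [5.1, -3.0, -3.6]
width: 0.0293
gripper_force: 52.7
```

View pics/s1.png

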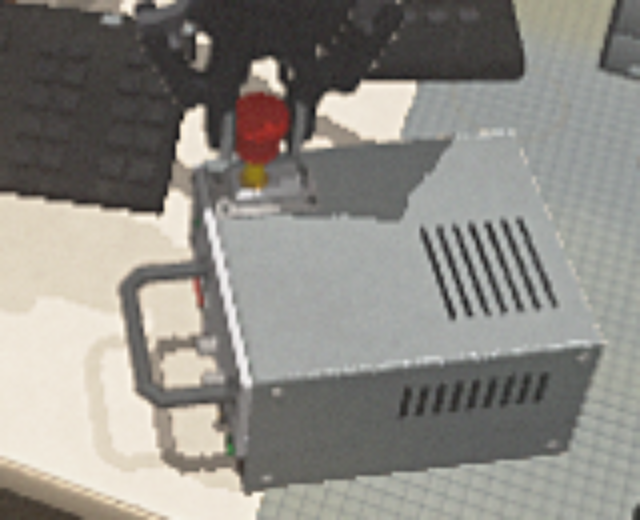

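The yellow band is visible at crop (255,178) with the knob up, so it has clicked out and the tray is still shut. I'll release the knob and move to the handle.

```bash

python3 -m handwheel '[{"translation":[0,0,0],"angular":[0,0,0],"hand":0.2},{"translation":[0,0,0],"angular":[0,0,0],"hand":0.2},{"translation":[0,0,0],"angular":[0,0,0],"hand":0.2},{"translation":[0,0,0],"angular":[0,0,0],"hand":0.2},{"translation":[0,0,-0.02],"angular":[0,0,0],"hand":0.2},{"translation":[0,0,-0.025],"angular":[0,0,0],"hand":0.2},{"translation":[0,0,-0.02],"angular":[0,0,0],"hand":0.2},{"translation":[-0.02,-0.025,0],"angular":[0,0,0],"hand":0.45},{"translation":[-0.022,-0.025,0],"angular":[0,0,0],"hand":0.45},{"translation":[-0.021,-0.025,0],"angular":[0,0,0],"hand":0.45}]' 40
python3 -m handwheel '[{"translation":[0,0,0],"angular":[0,0,0],"hand":0.45},{"translation":[0,0,0],"angular":[0,0,0],"hand":0.45}]'
python3 - <<'E'
from h import *
im=manip.get_image("scene");cv2.imwrite("pics/s2.png",cv2.resize(im[150:330,270:460],None,fx=3,fy=3)[:,:,::-1])
E
python3 st.py .590 -.352 .062
```

```text
clock: 5.32
position: [0.589, -0.3518, 0.2123]
ee_rot: [0.0, 0.611, 0.792, -0.0]
contact_force: [0.4, -0.5, 1.0]
width: 0.0469
gripper_force: 0.0
clock: 5.48
position: [0.5882, -0.3528, 0.2116]
ee_rot: [-0.0, 0.613, 0.79, 0.0]
contact_force: [-0.2, 0.5, 0.9]
width: 0.0471
gripper_force: 0.0
5.5333 [ 0.5891 -0.3516  0.2115] w 0.047 F [ 0.3 -0.4  0.2] 0.0
[[-0.25   0.968  0.   ]
 [ 0.968  0.25   0.001]
 [ 0.001  0.    -1.   ]]
tool delta [-0.0007  0.0008  0.1495]
```

View pics/s2.png

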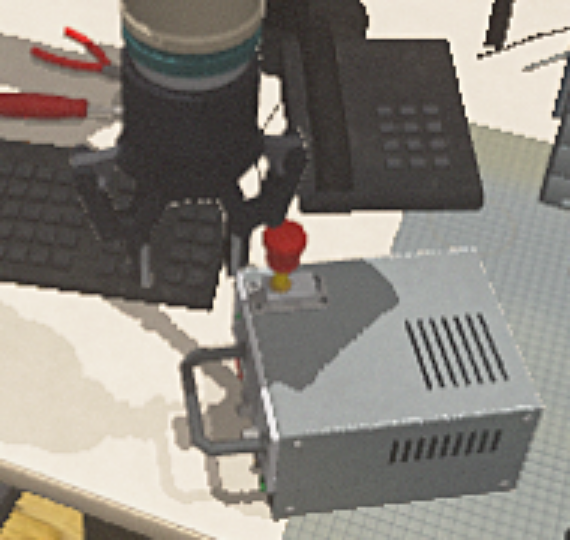

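The knob stays out with its yellow band at crop (282,283), and the fingers are above the handle. I'll lower onto the bar.

```bash

python3 -m handwheel '[{"translation":[0,0,0.03],"angular":[0,0,0],"hand":0.45},{"translation":[0,0,0.03],"angular":[0,0,0],"hand":0.45},{"translation":[0,0,0.025],"angular":[0,0,0],"hand":0.45},{"translation":[0,0,0.02],"angular":[0,0,0],"hand":0.45},{"translation":[0,0,0.015],"angular":[0,0,0],"hand":0.45},{"translation":[0,0,0.015],"angular":[0,0,0],"hand":0.45},{"translation":[0,0,0.013],"angular":[0,0,0],"hand":0.45},{"translation":[0,0,0],"angular":[0,0,0],"hand":0.45},{"translation":[0,0,0],"angular":[0,0,0],"hand":0.45}]'
python3 -m handwheel '[{"translation":[0,0,0],"angular":[0,0,0],"hand":1},{"translation":[0,0,0],"angular":[0,0,0],"hand":1},{"translation":[0,0,0],"angular":[0,0,0],"hand":1},{"translation":[0,0,0],"angular":[0,0,0],"hand":1},{"translation":[0,0,0],"angular":[0,0,0],"hand":1},{"translation":[0,0,0],"angular":[0,0,0],"hand":1}]' 40
python3 st.py
```

```text
clock: 6.28
position: [0.5898, -0.35, 0.0627]
ee_rot: [-0.001, 0.611, 0.791, 0.0]
contact_force: [-0.3, -0.0, 0.4]
width: 0.0473
gripper_force: 0.0
clock: 6.78
position: [0.5908, -0.3517, 0.0648]
ee_rot: [0.002, 0.612, 0.791, 0.001]
contact_force: [1.4, 2.0, 5.2]
width: 0.0081
gripper_force: 39.3
6.7833 [ 0.5908 -0.3517  0.0648] w 0.0081 F [1.4 2.  5.2] 39.287863969802856
[[-0.251  0.968  0.003]
 [ 0.968  0.251 -0.001]
 [-0.002  0.003 -1.   ]]
```

```bash

python3 -m handwheel '[{"translation":[0,-0.006,0],"angular":[0,0,0],"hand":1},{"translation":[0,-0.01,0],"angular":[0,0,0],"hand":1},{"translation":[0,-0.01,0],"angular":[0,0,0],"hand":1},{"translation":[0,-0.01,0],"angular":[0,0,0],"hand":1},{"translation":[0,-0.01,0],"angular":[0,0,0],"hand":1},{"translation":[0,-0.01,0],"angular":[0,0,0],"hand":1},{"translation":[0,-0.01,0],"angular":[0,0,0],"hand":1},{"translation":[0,-0.01,0],"angular":[0,0,0],"hand":1},{"translation":[0,-0.009,0],"angular":[0,0,0],"hand":1},{"translation":[0,0,0],"angular":[0,0,0],"hand":1}]'
python3 -m handwheel '[{"translation":[0,-0.004,0],"angular":[0,0,0],"hand":1},{"translation":[0,-0.004,0],"angular":[0,0,0],"hand":1},{"translation":[0,-0.003,0],"angular":[0,0,0],"hand":1},{"translation":[0,0,0],"angular":[0,0,0],"hand":1}]'
python3 st.py
```

```text
clock: 7.62
position: [0.5062, -0.3735, 0.0647]
ee_rot: [0.0, 0.612, 0.791, -0.0]
contact_force: [-1.1, 0.8, 7.6]
width: 0.0084
gripper_force: 39.7
clock: 7.95
position: [0.4969, -0.376, 0.0647]
ee_rot: [0.001, 0.612, 0.791, 0.0]
contact_force: [0.2, 1.4, 7.4]
width: 0.0081
gripper_force: 39.7
7.95 [ 0.4969 -0.376   0.0647] w 0.0081 F [0.2 1.4 7.4] 39.73181962966919
[[-0.251  0.968  0.002]
 [ 0.968  0.251 -0.001]
 [-0.001  0.002 -1.   ]]
```

```bash

python3 -m handwheel '[{"translation":[0,-0.002,0],"angular":[0,0,0],"hand":1},{"translation":[0,-0.002,0],"angular":[0,0,0],"hand":1},{"translation":[0,-0.002,0],"angular":[0,0,0],"hand":1},{"translation":[0,0,0],"angular":[0,0,0],"hand":1}]'
python3 st.py
python3 - <<'E'
from h import *
im=manip.get_image("scene");cv2.imwrite("pics/s3.png",cv2.resize(im[180:340,270:460],None,fx=3,fy=3)[:,:,::-1])
E
```

```text
clock: 8.28
position: [0.4954, -0.3764, 0.0648]
ee_rot: [0.004, 0.613, 0.79, 0.003]
contact_force: [10.8, 5.6, 3.9]
width: 0.0086
gripper_force: 39.5
8.2833 [ 0.4954 -0.3764  0.0648] w 0.0086 F [10.8  5.6  3.9] 39.54380750656128
[[-0.249  0.968  0.01 ]
 [ 0.968  0.249  0.   ]
 [-0.002  0.01  -1.   ]]
```

View pics/s3.png

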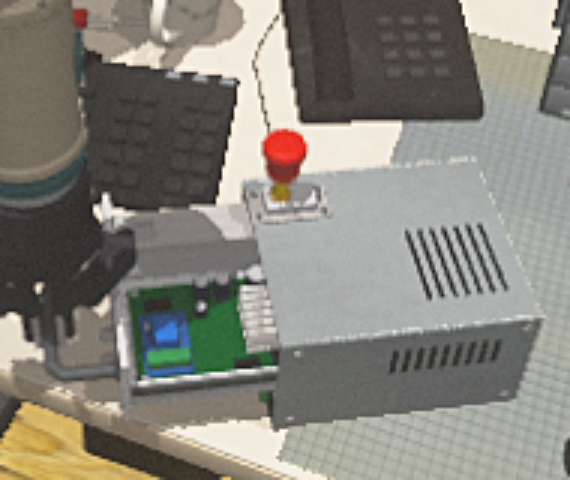

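The tray is fully out against its stop: the force rose to 11 N, and the board is visible at about (180,330). The knob is still out. I'll unload, release and go back over the knob with the fingers shut.

```bash

python3 -m handwheel '[{"translation":[0,0.003,0],"angular":[0,0,0],"hand":1},{"translation":[0,0,0],"angular":[0,0,0],"hand":0.5},{"translation":[0,0,0],"angular":[0,0,0],"hand":0.5},{"translation":[0,0,0],"angular":[0,0,0],"hand":0.5},{"translation":[0,0,0],"angular":[0,0,0],"hand":0.5},{"translation":[0,0,-0.02],"angular":[0,0,0],"hand":0.5},{"translation":[0,0,-0.035],"angular":[0,0,0],"hand":0.5},{"translation":[0,0,-0.035],"angular":[0,0,0],"hand":0.5},{"translation":[0,0,-0.035],"angular":[0,0,0],"hand":0.5},{"translation":[0,0,-0.03],"angular":[0,0,0],"hand":1}]'
python3 -m handwheel '[{"translation":[0,0,0],"angular":[0,0,0],"hand":1},{"translation":[0,0,0],"angular":[0,0,0],"hand":1}]'
python3 st.py .647 -.2715 .180
```

```text
clock: 9.17
position: [0.4934, -0.3767, 0.2204]
ee_rot: [0.0, 0.612, 0.791, -0.0]
contact_force: [1.0, 0.1, 0.4]
width: 0.0317
gripper_force: 0.0
clock: 9.33
position: [0.4941, -0.3773, 0.2204]
ee_rot: [0.002, 0.612, 0.791, -0.0]
contact_force: [-0.2, 0.2, -0.7]
width: 0.0068
gripper_force: 0.0
9.3333 [ 0.4941 -0.3773  0.2204] w 0.0068 F [-0.2  0.2 -0.7] 0.0
[[-0.251  0.968  0.003]
 [ 0.968  0.251 -0.003]
 [-0.004  0.002 -1.   ]]
tool delta [0.0642 0.1744 0.0405]
```

```bash

python3 -m handwheel '[{"translation":[0.013,0.035,0],"angular":[0,0,0],"hand":1},{"translation":[0.013,0.035,0],"angular":[0,0,0],"hand":1},{"translation":[0.013,0.035,0],"angular":[0,0,0],"hand":1},{"translation":[0.013,0.035,0],"angular":[0,0,0],"hand":1},{"translation":[0.012,0.034,0],"angular":[0,0,0],"hand":1},{"translation":[0,0,0.015],"angular":[0,0,0],"hand":1},{"translation":[0,0,0.015],"angular":[0,0,0],"hand":1},{"translation":[0,0,0.01],"angular":[0,0,0],"hand":1},{"translation":[0,0,0],"angular":[0,0,0],"hand":1}]'
python3 st.py .647 -.2715 .158
python3 -m handwheel '[{"translation":[0,0,0.004],"angular":[0,0,0],"hand":1},{"translation":[0,0,0.004],"angular":[0,0,0],"hand":1},{"translation":[0,0,0.004],"angular":[0,0,0],"hand":1},{"translation":[0,0,0.004],"angular":[0,0,0],"hand":1},{"translation":[0,0,0.004],"angular":[0,0,0],"hand":1},{"translation":[0,0,0.003],"angular":[0,0,0],"hand":1},{"translation":[0,0,0],"angular":[0,0,0],"hand":1}]'
```

```text
clock: 10.08
position: [0.6438, -0.2696, 0.1734]
ee_rot: [-0.004, 0.612, 0.791, -0.001]
contact_force: [-0.8, -0.1, 0.2]
width: 0.0001
gripper_force: 0.0
10.0833 [ 0.6438 -0.2696  0.1734] w 0.0001 F [-0.8 -0.1  0.2] 0.0
[[-0.251  0.968 -0.008]
 [ 0.968  0.252  0.004]
 [ 0.006 -0.006 -1.   ]]
tool delta [-0.0028  0.0027  0.0154]
clock: 10.67
position: [0.6459, -0.2712, 0.158]
ee_rot: [0.001, 0.612, 0.791, -0.0]
contact_force: [-3.6, 1.3, 10.2]
width: 0.0003
gripper_force: 5.1
```

```bash

python3 -m handwheel '[{"translation":[0,0,0.002],"angular":[0,0,0],"hand":1},{"translation":[0,0,0],"angular":[0,0,0],"hand":1}]'
python3 -m handwheel '[{"translation":[0,0,-0.02],"angular":[0,0,0],"hand":1},{"translation":[0,0,-0.03],"angular":[0,0,0],"hand":1},{"translation":[0,0,-0.03],"angular":[0,0,0],"hand":1},{"translation":[0,-0.04,0],"angular":[0,0,0],"hand":1},{"translation":[0,-0.04,0],"angular":[0,0,0],"hand":1},{"translation":[0,-0.04,0],"angular":[0,0,0],"hand":1},{"translation":[0,0,0],"angular":[0,0,0],"hand":1},{"translation":[0,0,0],"angular":[0,0,0],"hand":1}]'
python3 - <<'E'
from h import *
im=manip.get_image("scene");cv2.imwrite("pics/s4.png",cv2.resize(im[180:340,270:460],None,fx=3,fy=3)[:,:,::-1])
E
```

```text
clock: 10.83
position: [0.646, -0.2712, 0.1579]
ee_rot: [0.002, 0.612, 0.791, -0.0]
contact_force: [-5.2, 1.8, 16.4]
width: 0.0
gripper_force: 8.4
clock: 11.5
position: [0.5283, -0.3014, 0.2339]
ee_rot: [0.001, 0.613, 0.79, 0.0]
contact_force: [0.3, -0.0, 0.1]
width: -0.0001
gripper_force: 0.0
```

View pics/s4.png

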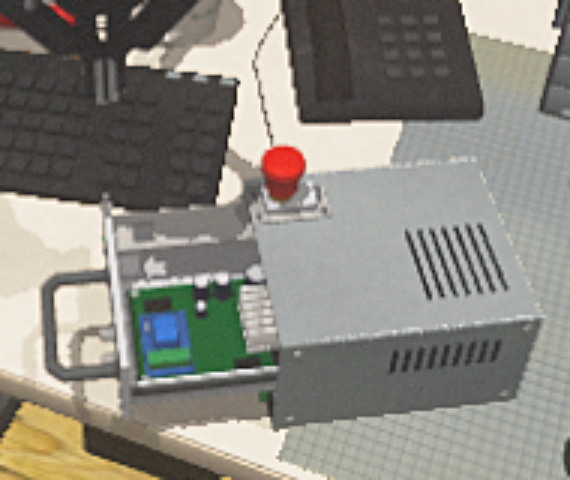

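The knob is home: its top is at crop (284,148), image row 229 as at the start, and no yellow shows. The tray is out and the gripper is clear.

```bash
python3 -c "
from rig import manip
print(manip.sign_off())"
```

```text
the job is handed in; nothing more can be done
None
```

I pulled the locking knob out, drew the tray to its stop and pushed the knob fully home again, so the tray is locked open; the mug, tape and tools were not touched, and I handed the job in at about 11.5 s with no verdict returned.

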